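# Load the measuring stage and set its fine height dial

## Robot

A 6-joint arm with a two-finger parallel gripper is mounted at the origin on a cart in front of the work surface, level with it; the furniture and walls round the work are solid. World frame = base frame: x ahead of the robot, y to its left, z up, the work surface at z = 0. Lengths are in m, angles in rad, forces in N, time in s.
With the tool pointing down it reaches from about 0.375 to 0.975 m from the base axis. Payload 3.8 kg.
Tool frame: the origin (TCP) lies midway between the tips of the shut fingers; the grasp point (between the pads) lies 19 mm behind it; z points along the fingers, y is the line along which they close (so a half turn about z gives the same grasp; the last joint's range is limited). The gripper opens to 85 mm and grips with 20 to 120 N. Pads are 22 mm wide; open, the fingers measure 114 mm over their backs; the gripper's body (76 mm by 85 mm) begins 54 mm behind the grasp point. The pads swing forward as they close: fully open they stand 13 mm farther back than shut.
Start: joints at [1.069, 0.264, 1.604, -0, 1.274, -0.037], TCP at [0.303, 0.603, 0.209] pointing down, gripper open.
Joint ranges: [-2.63, 2.63], [-0.94, 2.18], [0.31, 2.57], [-1.31, 4.45], [0, 2.66], [-2.55, 2.55]. Speed limits (rad/s): [2.57, 2.57, 3.14, 3.14, 3.14, 3.14].

## Interface

Orientations are given as a rotation vector (axis times angle).
In Python, from workcell import bot gives the robot as it stands.
- The arm moves only by the tool step_arm, never from a script. Its argument "motion" is a list of rows, each a list of 5 numbers: the finger opening in cm, from 0 to 8.54, then the shift along the tool's x, y, z in cm, then the turn about the tool's z in degrees. In form: [[claw, dx, dy, dz, twist], ...]. A call has 1 to 20 rows; each row is the pose to reach, as a shift and turn from the pose commanded when the call began, along the tool's axes at that moment; what a row does not reach only later rows make up. A row lasts 1/10 s, in which the tool goes at most 50 mm and 8.59 degrees, less where a joint would pass 70% of its speed; a pose out of reach is approached as far as the arm can. A call with a gripper value outside its range is refused whole. The fingers move at their own pace and stop on an object; "force" is the grip in N (left out, the last holds). Time passes only in rows, so rows that repeat a pose let the fingers close. It gives the time, the measured TCP pose, the force, the opening and the grip force at its end, in the units of the state.
- bot.read_state(): the state, without advancing time (a new reading comes with each control period).
- bot.read_camera(name): name is "scene" or "side" or "wrist"; returns (picture, depth): 480x640x3 uint8, red, green, blue; 480x640 float32, m along the optical axis (not along the pixel's ray), 0 where there is no reading.
- bot.calibration(name): a dict with "mtx" (3x3 intrinsics, pixels), "k1" (the pictures are not rectified: a ray, as slopes to the right and down, at radius r is drawn at 1 + k1 r^2 times it, then the intrinsics apply), "origin" and "orientation" of the camera in the world; the wrist camera has in their place "T_tool_cam" (4x4, takes a point from camera to tool coordinates, whose origin is the TCP and whose axes are the flange's). Camera axes: x right, y up, looking along -z (the intrinsics and any distortion apply to the point x, -y, -z); pixel columns grow to the right and rows downward; lengths in m; the calibration is good to about 2 mm. A picture is of the moment at which its call begins: read the wrist's pose just before it. calibration takes no time and is no camera call.
- bot.finish_job(): hands the job in; it is judged then, once.
The state is a dict: "time": time; "q": joint angles; "joint_vel": joint speeds; "joint_torque": joint torques, N m; "tool_pos": TCP position; "tcp_rot": TCP orientation; "wrist_force": force on the tool from outside, world axes, zero at the start; "torque": the same for the moment, N m; "width": opening from 0.0 (shut) to 1.0 (fully open); "grip_force": force on a finger pad.
Only numpy, scipy, OpenCV 4.12 (cv2) and the standard library are available. Lean on these libraries where they do the work, as an engineer would, in place of code of your own. Each camera call takes 0.05 s, during which the arm holds its last target. There are 200 camera calls.

## Task

Stand the smallest mounted specimen upright on the round table of the measuring stage, inside its rim, and let go of it. Then turn only the small inner knob of the stage's dial until its pointer nose lines up with the raised tab on the outer ring, without dragging the outer ring round, and after that push the lock lever all the way over to the far side. Leave the two larger specimens and the loupe where they stand.

Things in the scene. Friction and masses are not known exactly. Their poses are not given: they have to be found in the camera images.
- stage_base: Measuring stage, fixed to the bench: grey block 92 (x) x 262 (y) x 28 mm high, origin at the centre of its underside, on the bench. In its own frame (it stands with some yaw): +x away from the robot, +y to the left. Specimen table at y = +85 mm, dial axis at (0, 0), lock lever at y = -95 mm.
- table_seat (a point): Centre of the upper face of the round steel specimen table, on which the specimen stands; table 48 mm in diameter with a raised rim 4 mm high round a flat seat 33 mm in diameter. The seat lies about 46 mm above the bench. The table does not turn; the inner knob raises it by 4 mm per rad (stiff screw), so it moves a few mm up during the task.
- fine_knob (a joint): Angle of the small inner knob, rad, growing counter-clockwise seen from above; 0 = pointer nose towards -x of stage_base; travel -1.2 to 1.6; stays where left, turned by about 0.035 N m. Black knob: round skirt 33 mm in diameter, 44 to 48 mm above the bench, with a narrow pointer nose (22 mm from the axis, white line) and on top of the skirt a bar grip 30 mm long (along the pointer), 12 mm wide and 26 mm high, from 48 to 74 mm above the bench.
- knob_top (a point): On the dial's vertical axis, centre of the top of the inner knob's bar grip, 74 mm above the bench. Its x axis runs along the bar, away from the pointer nose.
- knob_pointer (a point): Point straight out from the pointer nose of the inner knob, 24 mm from the dial axis; turns with the knob.
- outer_ring (a joint): Angle of the outer ring, rad, same sense and zero as the inner knob (tab towards -x of stage_base at 0); travel -0.5 to 2.0. Aluminium ring 64 mm in diameter round the inner knob, 30 to 44 mm above the bench, with ribs on its side and graduations on its top. It turns very easily (0.012 N m): touching its top or side drags it. It is already set and must stay. When the knob is set, fine_knob equals outer_ring.
- ring_tab (a point): Point on the raised tab (7 x 4.5 mm, standing 3.5 mm proud of the ring's top, its top 48 mm above the bench) of the outer ring, 24 mm from the dial axis; turns with the ring. Coincides from above with knob_pointer when the knob is set.
- lock_lever (a joint): Angle of the lock lever, rad: 0 = leaning to the robot's side (-x of stage_base), 1.0 = fully over to the far side (+x); stays where it is left.
- lock_lever_tip (a point): Centre of the steel ball, 26 mm in diameter, at the end of the lock lever's 10 mm rod, 55 mm from the lever's pivot. The pivot axis is level, along y of stage_base, 50 mm above the bench over (0, -95 mm) of stage_base. The lever leans 0.5 rad from upright to -x at joint value 0 (ball 98 mm above the bench, 26 mm before the pivot) and 0.5 rad to +x at 1.0; pushing it takes about 1.5 N at the ball, and it ends against a hard stop.
- specimen_4: Target: the smallest mounted specimen, a cream cylinder 25 mm in diameter and 19 mm high with a metal section in its top; origin at the centre of its underside, z up; loose, about 35 g. Stands on the bench in a row in front of the stage with the two larger ones, in any of the three places (about 70 mm apart).
- specimen_5: Bystander: larger black mounted specimen, cylinder 30 mm in diameter, 22 mm high; origin at the centre of its underside; loose.
- specimen_0: Bystander: larger black mounted specimen, cylinder 30 mm in diameter, 18 mm high; origin at the centre of its underside; loose.
- loupe_1: Bystander: black loupe, 38 mm in diameter, 34 mm high, standing on the bench to the right of the stage; origin at the centre of its underside; loose.
- hardness_tester: Obstacle, fixed: tall hardness tester to the left of the work, between it and the robot's starting pose. It fills x = 0.45 to 1.0 m and y = -0.03 to 0.28 m: up to 0.17 m high for x under 0.63 m, nearly 0.95 m high behind that. Origin on the bench at about (0.73, 0.12). Swing the arm past its front drawn in or raised. Its eyepiece juts forward and right, high over the bench, to (0.53, -0.01), 0.7 m high: mind a raised elbow there.
There are look-alikes about, which are no part of the job. Several things have the shape of the specimen_4; the one meant has the colours described above.

How it is judged:
On the way, in this order (a step that is already met when the one before it is completed fails the run):
1. the smallest specimen stands on the table inside its rim, released (horizontal distance between specimen_4 and table_seat below 0.007 m and z of specimen_4 in the frame of table_seat below 0.0025 m and angle between specimen_4's own z axis and vertical below 0.1 rad and contact force between the fingers and specimen_4 below 0.05 N), for 0.2 s.
2. the inner knob's pointer is in line with the ring's tab (within about 8 degrees) and the fingers have let go of the knob (horizontal distance between knob_pointer and ring_tab below 0.0035 m and contact force between the fingers and fine_knob below 0.05 N), for 0.2 s.
3. the lock lever is over on the far side (value of joint lock_lever above 0.85 rad), for 0.2 s.
At the end, for the whole second after the job is handed in: The smallest specimen rests upright on the table inside its rim (within 7 mm of its centre); the inner knob's pointer is within about 8 degrees of the ring's tab; the ring is within about 7 degrees of where it was; the lever is past 0.85 of its 1.0 rad. Others stay put (horizontal distance between specimen_4 and table_seat below 0.007 m and z of specimen_4 in the frame of table_seat below 0.0025 m and angle between specimen_4's own z axis and vertical below 0.1 rad and linear speed of specimen_4 below 0.01 m/s and horizontal distance between knob_pointer and ring_tab below 0.0035 m and distance of ring_tab from where it was at the start of the episode below 0.003 m and value of joint lock_lever above 0.85 rad); the robot touches nothing.
It fails at once if the outer ring is dragged round by more than about 7 degrees (distance of ring_tab from where it was at the start of the episode above 0.003 m).
It fails at once if one of the larger specimens or the loupe is moved by more than 20 mm (distance of any of specimen_5, specimen_0, loupe_1 from where it was at the start of the episode above 0.02 m).
It also fails if it takes over 64 s, if anything falls off the work surface, if the arm or the gripper's body presses on something with over 40 N, if the wrist force passes 120 N, or if a joint passes its speed limit or range.

## Working session

There is one attempt and no reset: what is moved stays moved. The work goes in short steps, Python scripts to look and compute and a tool call to move; the robot and the scene stay as the last step left them, time stands still between calls to the robot, and variables do not carry over. Pictures are saved under pics/ and viewed, at most 10 in all, crops included, and the job is handed in when it is done.

Besides the shell and the picture viewer there is one more tool, called after "Request:" by a JSON object that holds its "name" and its "arguments". step_arm: Moves the arm, as the interface text tells. Its arguments: {"type":"object","properties":{"motion":{"type":"array","items":{"type":"array","items":{"type":"number"}}},"force":{"type":"number"}},"required":["motion"]}

```bash
mkdir -p pics
cat > h.py <<'E'
import numpy as np, cv2
from scipy.spatial.transform import Rotation as R
from workcell import bot
def cam(name):
    s=bot.read_state(); c=bot.calibration(name)
    p,d=bot.read_camera(name)
    if 'T_tool_cam' in c:
        T=np.eye(4);T[:3,:3]=R.from_rotvec(s['tcp_rot']).as_matrix();T[:3,3]=s['tool_pos'];T=T@np.array(c['T_tool_cam'])
    else:
        T=np.eye(4);o=np.array(c['orientation']);T[:3,:3]=o if o.shape==(3,3) else R.from_rotvec(o).as_matrix();T[:3,3]=c['origin']
    return p,d,T,np.array(c['mtx']),c['k1']
def rays(uv,K,k1):
    uv=np.atleast_2d(np.array(uv,float))
    n=cv2.undistortPoints(uv[:,None],K,np.array([k1,0,0,0.]))[:,0]
    return np.c_[n[:,0],-n[:,1],-np.ones(len(n))]
def onplane(uv,z,T,K,k1):
    r=rays(uv,K,k1)@T[:3,:3].T; return T[:3,3]+r*((z-T[2,3])/r[:,2])[:,None]
def pts(uv,d,T,K,k1):
    uv=np.atleast_2d(uv).astype(int); r=rays(uv,K,k1)*d[uv[:,1],uv[:,0]][:,None]
    return r@T[:3,:3].T+T[:3,3]
def proj(P,T,K,k1):
    p=(np.atleast_2d(P)-T[:3,3])@T[:3,:3]; n=np.c_[p[:,0],-p[:,1]]/-p[:,2:]
    n=n*(1+k1*(n**2).sum(1))[:,None]; return n@K[:2,:2].T+K[:2,2]
def save(name,p): cv2.imwrite('pics/'+name,cv2.cvtColor(p,cv2.COLOR_RGB2BGR))
E
python3 - <<'E'
from h import *
import pickle
for n in('scene','side'):
    a=cam(n); pickle.dump(a,open(n+'.pkl','wb')); save(n+'0.png',a[0]); print(n,a[2].round(3).tolist(),a[3].tolist(),a[4])
print(bot.read_state(), bot.calibration('wrist'))
E
```

```text
scene [[0.534, 0.373, -0.759, -0.279], [-0.846, 0.231, -0.481, -0.74], [-0.004, 0.899, 0.438, 0.572], [0.0, 0.0, 0.0, 1.0]] [[568.8919313022801, 0.0, 326.21394275500734], [0.0, 568.8919313022801, 233.46817737088205], [0.0, 0.0, 1.0]] -0.07989945621201047
side [[0.881, 0.285, -0.378, 0.225], [-0.473, 0.518, -0.713, -0.856], [-0.007, 0.807, 0.591, 0.648], [0.0, 0.0, 0.0, 1.0]] [[464.3743517809998, 0.0, 321.01677911079776], [0.0, 464.3743517809998, 246.67939813985544], [0.0, 0.0, 1.0]] -0.08261668719515947
{'time': 0.1, 'q': array([ 1.06911922e+00,  2.64693034e-01,  1.60523725e+00, -3.65552958e-06,
        1.27373905e+00, -3.69137718e-02]), 'joint_vel': array([ 7.30384688e-06, -1.02547941e-03, -3.78764728e-03, -3.59078248e-04,
        4.12919354e-04, -6.46518681e-04]), 'joint_torque': array([-6.28586913e-04, -5.16707969e+01, -3.68589199e+01, -1.40490056e-04,
        6.34167896e-03, -1.45352163e-05]), 'tool_pos': array([0.30220772, 0.60276477, 0.20777644]), 'tcp_rot': array([-0.7233672 , -3.05661322,  0.00314539]), 'wrist_force': array([0.20396571, 0.50205749, 0.31209117]), 'torque': array([-0.00782351,  0.02236435, -0.02022325]), 'grip_force': 0.0, 'width': 0.9979842792710063} {'mtx': array([[366.24288355,   0.        , 319.72089547],
       [  0.        , 366.24288355, 240.54675442],
       [  0.        ,   0.        ,   1.        ]]), 'k1': -0.03270329316601185, 'T_tool_cam': array([[-4.00505904e-04,  9.63538655e-01,  2.67568870e-01,
         6.77607619e-02],
       [ 9.99999430e-01,  6.50710518e-04, -8.46432775e-04,
        -7.90257963e-04],
       [-9.89680576e-04,  2.67568378e-01, -9.63538366e-01,
        -1.65188905e-01],
       [ 0.00000000e+00,  0.00000000e+00,  0.00000000e+00,
         1.00000000e+00]])}
```

View pics/scene0.png

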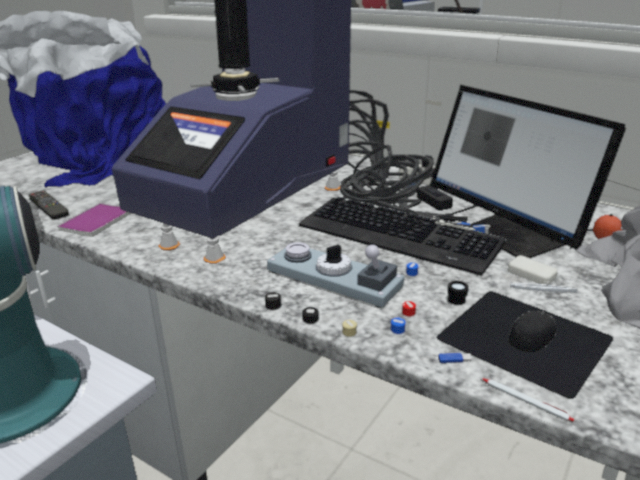

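View pics/side0.png

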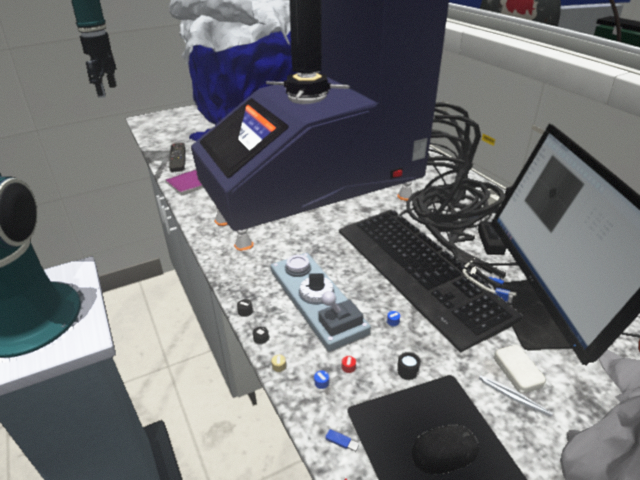

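Candidates with the specimen's shape, by scene pixel: cream (349,328), black (273,300) and (310,314), red (409,308), blue (398,325) and (412,269). Only the cream one fits the description, and it stands in the row with the two black ones. The stage runs from the table at (298,250) past the dial (333,262) to the lever ball (373,251).

Run:
```python
from h import *
import pickle
S=pickle.load(open('scene.pkl','rb'));D=pickle.load(open('side.pkl','rb'))
for n,a,l in(('scene',S,dict(spec=(349,324,.019),table=(298,247,.048),knob=(334,247,.074),ball=(373,251,.098),b1=(273,296,.02),b2=(310,310,.02),loupe=(457,287,.034))),('side',D,dict(spec=(279,360,.019),table=(298,262,.048),knob=(317,275,.074),ball=(328,298,.098),b1=(245,304,.02),b2=(261,331,.02),loupe=(408,358,.034)))):
    for k,(u,v,z) in l.items(): print(n,k,onplane((u,v),z,a[2],a[3],a[4])[0].round(4),pts((u,v),a[1],a[2],a[3],a[4])[0].round(4))
a=cv2.resize(S[0][220:350,250:430],None,fx=4,fy=4,interpolation=cv2.INTER_CUBIC)
save('crop1.png',a)
```

```text
scene spec [ 0.4061 -0.3503  0.019 ] [ 0.4048 -0.351   0.02  ]
scene table [ 0.5459 -0.1502  0.048 ] [ 0.5496 -0.1476  0.0456]
scene knob [ 0.5411 -0.2377  0.074 ] [ 0.5385 -0.2393  0.0755]
scene ball [ 0.525  -0.3293  0.098 ] [ 0.5077 -0.3381  0.1082]
scene b1 [ 0.4075 -0.1904  0.02  ] [ 0.4037 -0.1935  0.0231]
scene b2 [ 0.4053 -0.2724  0.02  ] [ 0.4053 -0.2724  0.02  ]
scene loupe [ 0.59   -0.4694  0.034 ] [ 0.5945 -0.468   0.0312]
side spec [ 0.4068 -0.3545  0.019 ] [ 0.4073 -0.3531  0.0173]
side table [ 0.5408 -0.157   0.048 ] [ 0.5435 -0.151   0.0429]
side knob [ 0.5414 -0.2416  0.074 ] [ 0.5414 -0.2417  0.0741]
side ball [ 0.5157 -0.332   0.098 ] [ 0.5112 -0.3402  0.1066]
side b1 [ 0.4052 -0.1948  0.02  ] [ 0.4041 -0.1989  0.0239]
side b2 [ 0.4053 -0.277   0.02  ] [ 0.4061 -0.2744  0.0172]
side loupe [ 0.5958 -0.4674  0.034 ] [ 0.5986 -0.4645  0.0293]
```

View pics/crop1.png

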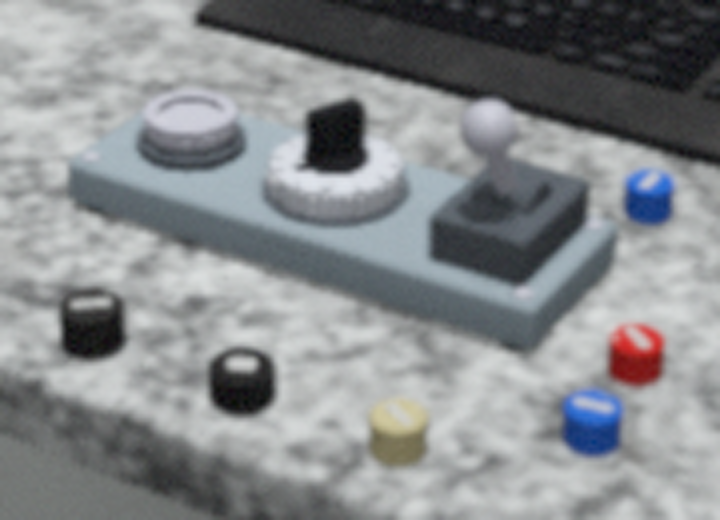

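The enlarged crop confirms it: the cream cylinder at crop (399,430), short, with a metal section in its top, is at the end of the row. I'll move to a view pose over the stage.

Request:
{"name": "step_arm", "arguments": {"motion": [[8.5,-16.5,-20,-12,0],[8.5,-16.5,-20,-12,0],[8.5,-16.5,-20,-12,0],[8.5,-16.5,-20,-12,0],[8.5,-16.5,-20,-12,0],[8.5,-16.5,-20,-12,0],[8.5,-30.4,-41,-12,63],[8.5,-30.4,-41,-12,63],[8.5,-30.4,-41,-12,63],[8.5,-30.4,-41,-12,63],[8.5,-30.4,-41,-12,63],[8.5,-41.2,-60.2,-12,63],[8.5,-41.2,-60.2,-12,63],[8.5,-41.2,-60.2,-12,63],[8.5,-41.2,-60.2,-12,63],[8.5,-41.2,-60.2,-12,63],[8.5,-51.9,-68.2,-1.1,63],[8.5,-51.9,-68.2,-1.1,63],[8.5,-51.9,-68.2,-1.1,63],[8.5,-51.9,-68.2,-1.1,63]]}}

```text
time: 2.1
tool_pos: [0.4596, -0.2405, 0.2158]
tcp_rot: [-2.213, -2.223, 0.003]
wrist_force: [-0.1, 0.9, -0.3]
width: 0.993
grip_force: 0.0
```

Run:
```python
from h import *
import pickle,time
s=bot.read_state(); print(s['time'],s['tool_pos'],s['q'],np.abs(s['joint_vel']).max())
a=cam('wrist');pickle.dump(a,open('w1.pkl','wb'));save('w1.png',a[0])
print(a[2].round(3))
```

```text
2.1 [ 0.45956557 -0.24054085  0.21576487] [-5.29779839e-01 -3.43269410e-02  1.92196277e+00 -6.49414081e-04
  1.25905393e+00 -5.34092227e-01] 0.3375377512084518
[[ 1.    -0.005  0.003  0.46 ]
 [ 0.004  0.964  0.265 -0.174]
 [-0.004 -0.265  0.964  0.381]
 [ 0.     0.     0.     1.   ]]
```

View pics/w1.png

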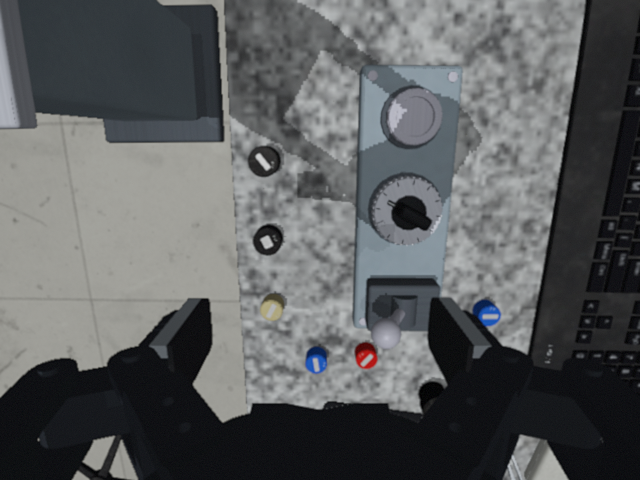

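The view shows the cream specimen at (271,308), black ones at (264,161) and (268,239), the table at (412,116), the dial at (408,211) and the lever ball at (386,333).

Run:
```python
from h import *
import pickle
a=cam('wrist');pickle.dump(a,open('w1.pkl','wb'));p,d,T,K,k=a
s=bot.read_state();print(s['tool_pos'],s['tcp_rot'])
for n,u,v,z in(('spec',271,308,.019),('tab',413,116,.05),('knob',409,212,.074),('ring',406,209,.044),('ball',386,332,.098),('blue',316,360,.019),('red',366,356,.019),('b2',268,238,.02),('bTL',361,67,.028),('bTR',461,66,.028),('bBL',355,328,.028)):
    print(n,onplane((u,v),z,T,K,k)[0].round(4),pts((u,v),d,T,K,k)[0].round(4))
# cream segmentation
hsv=cv2.cvtColor(p,cv2.COLOR_RGB2HSV);m=cv2.inRange(hsv,(15,60,80),(35,255,255));m[:280]=0;m[340:]=0;m[:,:240]=0;m[:,300:]=0
y,x=np.nonzero(m);P=pts(np.c_[x,y],d,T,K,k);P=P[P[:,2]>.015];print(len(P),P.min(0),P.max(0),P.mean(0),np.median(P[:,2]))
# table from depth
yy,xx=np.mgrid[75:160,370:455];P=pts(np.c_[xx.ravel(),yy.ravel()],d,T,K,k)
t=P[P[:,2]>.042];print('table',len(t),np.percentile(t,[1,99],axis=0).round(4),t.mean(0).round(4))
c=np.percentile(t,[1,99],axis=0).mean(0);r=np.hypot(*(P[:,:2]-c[:2]).T);print('seat z',np.median(P[r<.012,2]),'rim',np.median(P[(r>.019)&(r<.022),2]))
save('w2.png',cv2.resize(p[70:260,350:480],None,fx=3.1,fy=3.1,interpolation=cv2.INTER_CUBIC))
```

```text
[ 0.45913434 -0.23965585  0.21585871] [-2.21220807 -2.22119547  0.00330011]
spec [ 0.406  -0.3492  0.019 ] [ 0.4059 -0.3492  0.0189]
tab [ 0.5378 -0.1539  0.05  ] [ 0.5392 -0.1536  0.044 ]
knob [ 0.534  -0.2329  0.074 ] [ 0.5338 -0.2328  0.0747]
ring [ 0.5383 -0.2358  0.044 ] [ 0.5316 -0.2306  0.0727]
ball [ 0.5157 -0.3328  0.098 ] [ 0.5133 -0.3262  0.1098]
blue [ 0.4545 -0.4129  0.019 ] [ 0.4545 -0.4121  0.0202]
red [ 0.5106 -0.4074  0.019 ] [ 0.5105 -0.407   0.0196]
b2 [ 0.4055 -0.2708  0.02  ] [ 0.4054 -0.271   0.0192]
bTL [ 0.4942 -0.1114  0.028 ] [ 0.4968 -0.1065  0.0009]
bTR [ 0.5831 -0.1096  0.028 ] [ 0.5827 -0.1098  0.029 ]
bBL [ 0.4962 -0.3676  0.028 ] [ 0.499  -0.3823  0.0011]
254 [ 0.39487033 -0.36362059  0.01503939] [ 0.45988595 -0.17462972  0.37942694] [ 0.40629321 -0.34906638  0.02030125] 0.018971556868347617
table 2505 [[ 0.4599 -0.1755  0.0429]
 [ 0.5622 -0.1312  0.3794]] [ 0.5393 -0.1534  0.0513]
seat z 0.0298448438500703 rim 0.03496393402768361
```

View pics/w2.png

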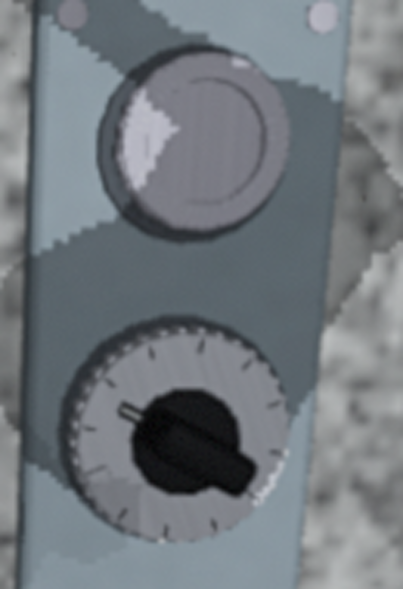

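Request:
{"name": "step_arm", "arguments": {"motion": [[5.5,-10.9,-5.3,8,0],[5.5,-10.9,-5.3,8,0],[5.5,-10.9,-5.3,8,0],[5.5,-10.9,-5.3,15.6,0],[5.5,-10.9,-5.3,15.6,0],[5.5,-10.9,-5.3,15.6,0],[5.5,-10.9,-5.3,15.6,0],[5.5,-10.9,-5.3,15.6,0]]}}

```text
time: 3.0
tool_pos: [0.4104, -0.3492, 0.0668]
tcp_rot: [2.21, 2.226, 0.0]
wrist_force: [-0.2, 1.2, 0.2]
width: 0.647
grip_force: 0.0
```

Run:
```python
from h import *
import pickle
a=cam('wrist');p,d,T,K,k=a
s=bot.read_state();print(s['tool_pos'],s['tcp_rot'],s['width'])
m=cv2.inRange(cv2.cvtColor(p,cv2.COLOR_RGB2HSV),(15,60,80),(35,255,255))
y,x=np.nonzero(m*(d>.05));P=pts(np.c_[x,y],d,T,K,k);Q=P[(P[:,2]>.016)&(P[:,2]<.025)];print(len(Q),np.percentile(Q,[1,50,99],axis=0).round(4),Q.mean(0))
save('w3.png',p)
```

```text
[ 0.41052858 -0.34940203  0.06696383] [2.20976951e+00 2.22592368e+00 2.85700168e-04] 0.6401689824484029
901 [[ 0.3946 -0.3635  0.0168]
 [ 0.4056 -0.3504  0.0191]
 [ 0.4172 -0.3401  0.0206]] [ 0.40564086 -0.35080821  0.01904553]
```

View pics/w3.png

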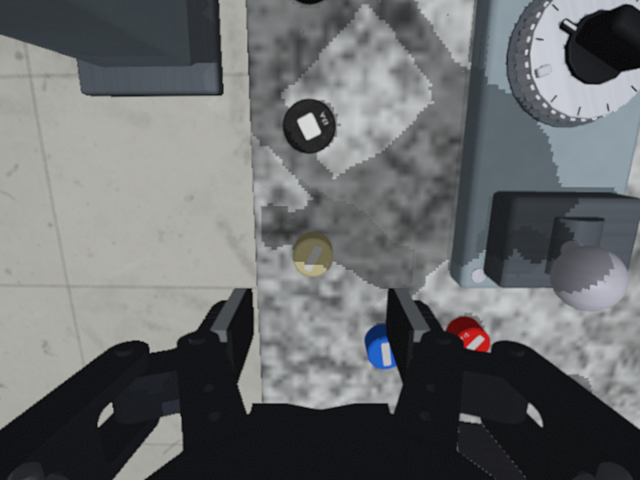

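The picture shows the cream specimen at (313,254) centred between the open fingers. It also shows the dial's pointer nose at (568,25) and the ring's tab at (543,70).

Request:
{"name": "step_arm", "arguments": {"motion": [[5.5,-0.2,-0.45,3,0],[5.5,-0.2,-0.45,3,0],[5.5,-0.2,-0.45,5.7,0],[5.5,-0.2,-0.45,5.7,0],[5.5,-0.2,-0.45,5.7,0],[5.5,-0.2,-0.45,5.7,0]]}}

```text
time: 3.65
tool_pos: [0.4051, -0.3511, 0.0088]
tcp_rot: [2.212, 2.227, 0.0]
wrist_force: [0.6, -0.3, 0.3]
width: 0.644
grip_force: 0.0
```

Run:
```python
from h import *
s=bot.read_state();print(s['tool_pos'],s['width'],s['wrist_force'])
p,d,T,K,k=cam('wrist')
# dial from the earlier picture geometry not available now; finger tips depth
save('w4.png',p)
```

```text
[ 0.40508893 -0.35108285  0.00877131] 0.6442946638073396 [ 0.61104578 -0.34018046  0.30214381]
```

Request:
{"name": "step_arm", "arguments": {"motion": [[5.5,0,0,0.4,0],[5.5,0,0,0.4,0],[2.0,0,0,0.4,0],[2.0,0,0,0.4,0],[2.0,0,0,0.4,0],[2.0,0,0,0.4,0],[2.0,0,0,0.4,0],[2.0,0,0,0.4,0]], "force": 25}}

```text
time: 4.5
tool_pos: [0.404, -0.3503, 0.003]
tcp_rot: [-2.214, -2.229, 0.0]
wrist_force: [0.5, 0.1, -0.0]
width: 0.237
grip_force: 0.0
```

Run:
```python
from h import *
p,d,T,K,k=cam('wrist');s=bot.read_state();print(s['width'],s['grip_force'])
q,d2,T2,K2,k2=cam('scene')
a=p[200:480,200:440];b=cv2.resize(q[270:360,290:410],(400,300),interpolation=cv2.INTER_CUBIC)
c=np.zeros((300,660,3),np.uint8);c[:280,:240]=a;c[:,260:]=b;save('w5.png',c)
```

```text
0.23358298762813715 0.0
```

View pics/w5.png

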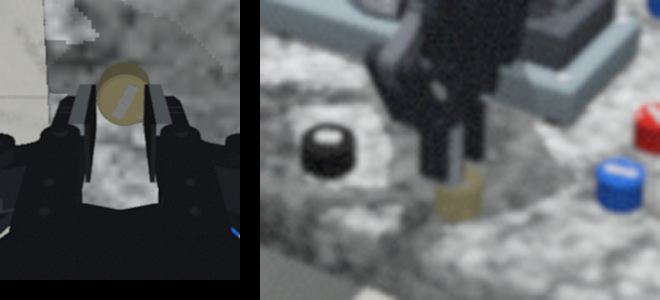

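The wrist crop shows the finger tips around or over the lower half of the specimen, and the scene crop shows the tips near its top. I'll measure both by depth.

Run:
```python
from h import *
p,d,T,K,k=cam('wrist')
m=cv2.inRange(cv2.cvtColor(p,cv2.COLOR_RGB2HSV),(15,50,50),(35,255,255));m[:240]=0;m[345:]=0;m[:,:280]=0;m[:,360:]=0
y,x=np.nonzero(m*(d>.05));P=pts(np.c_[x,y],d,T,K,k);Q=P[(P[:,2]>.016)&(P[:,2]<.025)];print(len(Q),np.percentile(Q,[1,50,99],axis=0).round(4))
for v in range(270,390,8):
    print(v,[tuple((pts((u,v),d,T,K,k)[0]*1000).round().astype(int)) if d[v,u]>0 else None for u in(284,292,300,324,347,354,362)])
```

```text
1590 [[ 0.394  -0.3633  0.0165]
 [ 0.4037 -0.3503  0.0191]
 [ 0.4139 -0.3402  0.0206]]
270 [(np.int64(386), np.int64(-345), np.int64(0)), (np.int64(390), np.int64(-345), np.int64(1)), (np.int64(394), np.int64(-345), np.int64(0)), (np.int64(406), np.int64(-340), np.int64(13)), (np.int64(417), np.int64(-345), np.int64(0)), (np.int64(420), np.int64(-345), np.int64(-1)), (np.int64(424), np.int64(-345), np.int64(0))]
278 [(np.int64(386), np.int64(-349), np.int64(0)), (np.int64(390), np.int64(-349), np.int64(1)), (np.int64(394), np.int64(-348), np.int64(3)), (np.int64(405), np.int64(-341), np.int64(20)), (np.int64(416), np.int64(-346), np.int64(7)), (np.int64(420), np.int64(-349), np.int64(1)), (np.int64(424), np.int64(-349), np.int64(0))]
286 [(np.int64(389), np.int64(-340), np.int64(32)), (np.int64(393), np.int64(-340), np.int64(32)), (np.int64(395), np.int64(-346), np.int64(16)), (np.int64(405), np.int64(-345), np.int64(20)), (np.int64(415), np.int64(-340), np.int64(32)), (np.int64(417), np.int64(-339), np.int64(33)), (np.int64(424), np.int64(-353), np.int64(1))]
294 [(np.int64(390), np
[... 3263 characters left out ...]
t64(413), np.int64(-334), np.int64(94))]
374 [(np.int64(392), np.int64(-358), np.int64(64)), (np.int64(389), np.int64(-404), np.int64(0)), (np.int64(393), np.int64(-404), np.int64(0)), (np.int64(406), np.int64(-403), np.int64(1)), (np.int64(419), np.int64(-404), np.int64(0)), (np.int64(415), np.int64(-358), np.int64(63)), (np.int64(413), np.int64(-336), np.int64(95))]
382 [(np.int64(392), np.int64(-362), np.int64(63)), (np.int64(389), np.int64(-408), np.int64(1)), (np.int64(393), np.int64(-409), np.int64(0)), (np.int64(406), np.int64(-409), np.int64(0)), (np.int64(419), np.int64(-408), np.int64(1)), (np.int64(415), np.int64(-361), np.int64(63)), (np.int64(413), np.int64(-337), np.int64(96))]
```

Run:
```python
from h import *
p,d,T,K,k=cam('wrist')
for u in(286,289,292,351,354,357):
    print(u,[(v,)+tuple(int(i) for i in (pts((u,v),d,T,K,k)[0]*1000).round()) for v in range(278,288)])
print(bot.read_state()['tool_pos'])
```

```text
286 [(278, 387, -349, 0), (279, 387, -349, 1), (280, 387, -349, 1), (281, 387, -350, 0), (282, 387, -351, -1), (283, 387, -351, 0), (284, 390, -340, 30), (285, 390, -340, 31), (286, 390, -340, 31), (287, 390, -340, 33)]
289 [(278, 389, -349, -1), (279, 389, -349, 0), (280, 389, -350, 1), (281, 389, -351, 0), (282, 389, -351, 0), (283, 389, -351, 1), (284, 391, -340, 31), (285, 391, -340, 30), (286, 391, -340, 32), (287, 391, -340, 33)]
292 [(278, 390, -349, 0), (279, 390, -350, 0), (280, 390, -350, 0), (281, 390, -350, 0), (282, 390, -351, 0), (283, 390, -351, 0), (284, 392, -340, 29), (285, 392, -340, 31), (286, 393, -340, 32), (287, 393, -340, 33)]
351 [(278, 419, -348, 1), (279, 419, -349, 0), (280, 419, -350, 1), (281, 419, -350, 1), (282, 419, -351, 0), (283, 419, -351, 0), (284, 416, -340, 28), (285, 416, -340, 30), (286, 416, -340, 31), (287, 416, -340, 33)]
354 [(278, 420, -349, 0), (279, 420, -349, 0), (280, 421, -350, -1), (281, 421, -350, 0), (282, 421, -351, 0), (283, 420, -351, 1), (284, 417, -339, 30), (285, 418, -340, 30), (286, 417, -340, 32), (287, 417, -340, 33)]
357 [(278, 422, -349, 0), (279, 422, -349, 0), (280, 422, -350, -1), (281, 422, -350, 1), (282, 422, -351, 0), (283, 422, -351, 1), (284, 419, -340, 30), (285, 418, -339, 32), (286, 418, -339, 33), (287, 418, -340, 33)]
[ 0.40401782 -0.35024988  0.00297025]
```

The tips actually sit about 27 mm behind the nominal TCP, at z ≈ 30 mm and above the specimen, so the fingers closed over it without touching. I'll open, go lower and watch the force.

Request:
{"name": "step_arm", "arguments": {"motion": [[4.5,0,0,0,0],[4.5,0.0,0.1,0,0],[4.5,0.0,0.1,0,0],[4.5,0.0,0.1,1.0,0],[4.5,0.0,0.1,1.4,0],[4.5,0.0,0.1,1.6,0],[4.5,0,0.1,1.6,0]]}}

```text
time: 5.4
tool_pos: [0.4045, -0.3498, -0.0139]
tcp_rot: [-2.213, -2.227, 0.0]
wrist_force: [0.5, -1.0, 0.2]
width: 0.528
grip_force: 0.0
```

```bash
cat > tips.py <<'E'
from h import *
p,d,T,K,k=cam('wrist');s=bot.read_state()
yy,xx=np.mgrid[240:340,240:400];m=d[yy,xx]>.05;uv=np.c_[xx[m],yy[m]]
P=pts(uv,d,T,K,k); t=(P-s['tool_pos'])@R.from_rotvec(s['tcp_rot']).as_matrix()
f=t[(abs(t[:,0]-.010)<.002)&(t[:,2]>-.06)&(abs(t[:,1])>.006)&(P[:,2]>.004)&(t[:,1]<.05)]
for g in(f[f[:,1]<0],f[f[:,1]>0]):
    if len(g): g=g[g[:,2]<0.05]; print('finger tip tool z',np.percentile(g[:,2],97).round(4),'y',np.percentile(g[:,1],[3,97]).round(4),len(g))
print(s['time'],s['tool_pos'],s['width'],s['grip_force'],s['wrist_force'].round(2))
E
python3 tips.py
```

```text
finger tip tool z -0.0284 y [-0.0294 -0.0231] 699
finger tip tool z -0.023 y [0.0066 0.0279] 766
5.45 [ 0.40472729 -0.35001126 -0.01346639] 0.5262830106044198 0.0 [-0.41  0.51  0.64]
```

Request:
{"name": "step_arm", "arguments": {"motion": [[4.5,0,0.1,0.7,0],[4.5,0,0.1,0.7,0],[2.0,0,0.1,0.7,0],[2.0,0,0.1,0.7,0],[2.0,0,0.1,0.7,0],[2.0,0,0.1,0.7,0],[2.0,0,0.1,0.7,0],[2.0,0,0.1,0.7,0]], "force": 25}}

```text
time: 6.25
tool_pos: [0.406, -0.3503, -0.02]
tcp_rot: [2.214, 2.228, 0.0]
wrist_force: [-0.6, -0.1, 0.7]
width: 0.283
grip_force: 24.5
```

```bash
python3 tips.py
```

```text
finger tip tool z -0.0273 y [-0.0188 -0.0067] 892
finger tip tool z -0.0274 y [0.0114 0.0179] 855
6.3 [ 0.40599836 -0.35027389 -0.0199726 ] 0.2852349382242742 24.54143911600113 [ 0.58  0.12 -0.23]
```

Gripped at 24 mm width with 24.5 N. I'll refine the table centre from the earlier wide view while lifting.

Request:
{"name": "step_arm", "arguments": {"motion": [[2.0,0,0,-5,0],[2.0,0,0,-10,0],[2.0,6,5,-10,0],[2.0,8,6,-10,0],[2.0,8,6,-10,0],[2.0,8,6,-10,0],[2.0,8,6,-10,0]]}}

```text
time: 7.0
tool_pos: [0.4649, -0.2702, 0.0796]
tcp_rot: [-2.214, -2.228, 0.001]
wrist_force: [1.3, 0.4, -1.1]
width: 0.282
grip_force: 24.8
```

```bash
cat > tab.py <<'E'
from h import *
import pickle
from scipy.optimize import least_squares
def table(a,c0=(.540,-.153)):
    p,d,T,K,k=a
    v,u=np.nonzero(d>.05);P=pts(np.c_[u,v],d,T,K,k);c=np.array(c0)
    for i in range(4):
        r=np.hypot(*(P[:,:2]-c).T);t=P[(P[:,2]>.042)&(P[:,2]<.056)&(r<.03)];
        # outline from hull of the top
        h=cv2.convexHull((t[:,:2]*1000).astype(np.float32))[:,0]
        s=least_squares(lambda x:np.hypot(*(h-x[:2]).T)-x[2],[*c*1000,24],loss='soft_l1').x;c=s[:2]/1000
    r=np.hypot(*(P[:,:2]-c).T);z=P[:,2]
    print('table',s.round(2),'seat',np.median(z[r<.012]),'rim',np.median(z[(r>.018)&(r<.022)]),len(t))
def ring(a,c0=(.541,-.2365)):
    p,d,T,K,k=a
    v,u=np.nonzero(d>.05);P=pts(np.c_[u,v],d,T,K,k);c=np.array(c0)
    for i in range(4):
        r=np.hypot(*(P[:,:2]-c).T);t=P[(P[:,2]>.040)&(P[:,2]<.0475)&(r<.038)&(r>.02)];
        h=cv2.convexHull((t[:,:2]*1000).astype(np.float32))[:,0]
        s=least_squares(lambda x:np.hypot(*(h-x[:2]).T)-x[2],[*c*1000,32],loss='soft_l1').x;c=s[:2]/1000
    print('ring',s.round(2),len(t))
E
python3 - <<'E'
from tab import *
a=pickle.load(open('w1.pkl','rb'));table(a);ring(a)
a=cam('wrist');pickle.dump(a,open('w6.pkl','wb'));save('w6.png',a[0]);table(a);ring(a)
s=bot.read_state();print(s['tool_pos'],s['tcp_rot'],s['width'],s['grip_force'])
p,d,T,K,k=a;print(proj([[.54,-.153,.05],[.541,-.2365,.048]],T,K,k))
# specimen in the hand
m=cv2.inRange(cv2.cvtColor(p,cv2.COLOR_RGB2HSV),(15,50,50),(35,255,255));m[:230]=0;m[350:]=0;m[:,:270]=0;m[:,370:]=0
y,x=np.nonzero(m*(d>.05));t=(pts(np.c_[x,y],d,T,K,k)-s['tool_pos'])@R.from_rotvec(s['tcp_rot']).as_matrix()
print(len(t),np.percentile(t,[2,98],axis=0).round(4)); top=t[t[:,2]<np.percentile(t[:,2],5)+.003];print(np.percentile(top,[1,99],axis=0).round(4))
E
```

```text
table [ 540.56 -153.38   23.44] seat 0.04446839019221693 rim 0.04823117250897502 2467
ring [ 540.75 -238.14   32.94] 2202
table [ 540.37 -153.82   23.61] seat 0.044438504253786995 rim 0.04821525139090897 7311
ring [ 540.66 -238.38   32.93] 5777
[ 0.46469699 -0.27052095  0.07957333] [-2.21473010e+00 -2.22721747e+00  9.06824531e-04] 0.276080488365189 24.807410538196564
[[477.03485609  34.56192285]
 [460.4180383  204.11365358]]
3051 [[-0.0108 -0.0115 -0.0403]
 [ 0.0107  0.0112 -0.0237]]
[[-0.0113 -0.012  -0.0406]
 [ 0.0104  0.0115 -0.0373]]
```

View pics/w6.png

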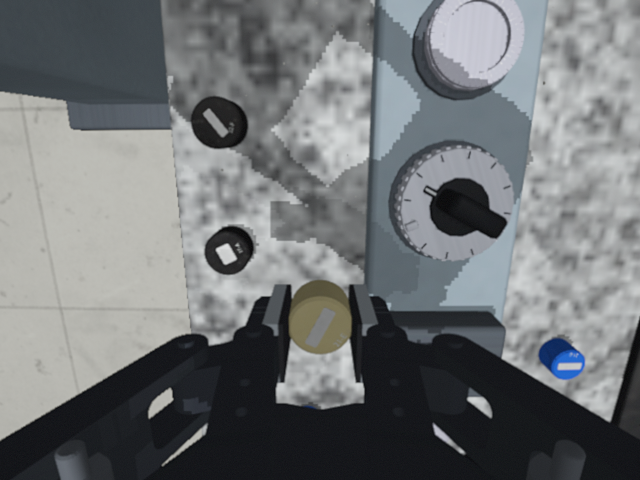

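Specimen held centred at (320,320). The table is at (477,35), the pointer nose at (432,191), and the faint tab outline at about (411,226). I'll go over the table.

Request:
{"name": "step_arm", "arguments": {"motion": [[2.0,5,3.3,0,0],[2.0,9,5.8,0,0],[2.0,11.7,7.6,0,0],[2.0,11.7,7.6,0,0],[2.0,11.7,7.6,2,0],[2.0,11.7,7.6,3.5,0],[2.0,11.7,7.6,4.5,0],[2.0,11.7,7.6,4.5,0],[2.0,11.7,7.6,4.5,0]]}}

```text
time: 7.95
tool_pos: [0.5401, -0.1531, 0.0346]
tcp_rot: [-2.215, -2.227, 0.001]
wrist_force: [0.2, 0.2, -0.4]
width: 0.281
grip_force: 24.9
```

Run:
```python
from tab import *
s=bot.read_state();print(s['tool_pos'],s['wrist_force'],s['grip_force'])
p,d,T,K,k=pickle.load(open('w6.pkl','rb'))
c=np.array([.5407,-.2382])
for n,u,v in(('nose',432,191),('tab',411,226)):
    for z in (.046,.048):
        q=onplane((u,v),z,T,K,k)[0]-[*c,0];print(n,q[:2].round(4),np.hypot(*q[:2]),'angle from -x ccw deg',np.degrees(np.arctan2(-q[1],-q[0])))
# bar top points
v,u=np.nonzero(d>.05);P=pts(np.c_[u,v],d,T,K,k);b=P[(P[:,2]>.069)&(P[:,2]<.078)&(np.hypot(*(P[:,:2]-c).T)<.025)][:,:2]
m=b.mean(0);w,V=np.linalg.eigh(np.cov((b-m).T));print('bar',m,len(b),np.degrees(np.arctan2(V[1,1],V[0,1])), np.sqrt(w))
r=cv2.minAreaRect((b*1000).astype(np.float32));print(r)
t=P[(P[:,2]>.0462)&(P[:,2]<.052)&(abs(np.hypot(*(P[:,:2]-c).T)-.0245)<.004)];q=t[:,:2]-c;print(len(t),np.percentile(np.degrees(np.arctan2(-q[:,1],-q[:,0])),[5,20,35,50,65,80,95]).round(1))
save('dial.png',cv2.resize(p[130:270,380:530],None,fx=4,fy=4,interpolation=cv2.INTER_CUBIC))
```

```text
[ 0.54013865 -0.15307344  0.03459571] [ 0.16232266  0.19346595 -0.43789372] 24.860101640224457
nose [-0.0153  0.0084] 0.017470530725741888 angle from -x ccw deg -28.891870420690918
nose [-0.0159  0.0087] 0.018139514870076215 angle from -x ccw deg -28.691853015571795
tab [-0.0254 -0.0112] 0.027750941153105353 angle from -x ccw deg 23.806970219277165
tab [-0.0259 -0.0107] 0.02804112792527555 angle from -x ccw deg 22.51243212554877
bar [ 0.53947553 -0.23765257] 1505 152.63267482118746 [0.00337477 0.00853791]
((540.4725341796875, -238.2048797607422), (12.125113487243652, 30.0998592376709), 62.974910736083984)
100 [-95.8 -27.6 -22.8  19.9  22.2  24.6  26.4]
```

View pics/dial.png

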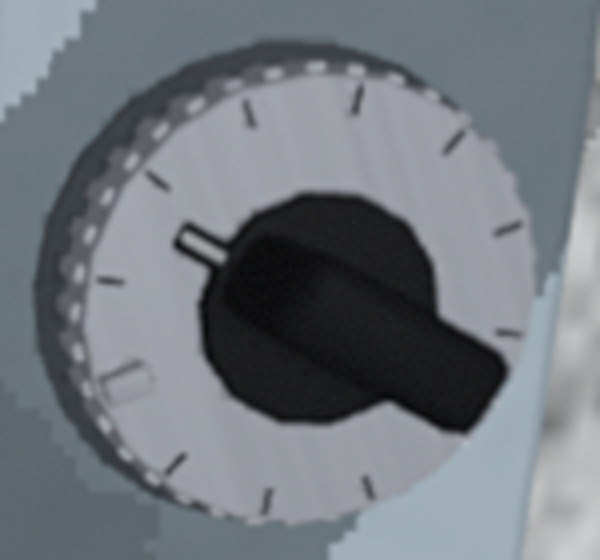

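Request:
{"name": "step_arm", "arguments": {"motion": [[2.0,0,0,0.4,0],[2.0,0,0,0.6,0],[2.0,0,0,0.7,0],[2.0,0,0,0.75,0],[2.0,0,0,0.75,0],[2.0,0,0,0.75,0]]}}

```text
time: 8.55
tool_pos: [0.5409, -0.1524, 0.0276]
tcp_rot: [2.214, 2.229, 0.0]
wrist_force: [-0.1, 0.2, -0.5]
width: 0.276
grip_force: 24.9
```

```bash
python3 tips.py
```

```text
finger tip tool z -0.0001 y [-0.0359 -0.0067] 1488
finger tip tool z -0.0001 y [0.0071 0.035 ] 1442
8.6 [ 0.54089115 -0.15233623  0.02763171] 0.2782776727835077 24.85859602689743 [-0.08 -0.01 -0.78]
```

Request:
{"name": "step_arm", "arguments": {"motion": [[2.0,-0.1,0,0.1,0],[2.0,-0.1,0,0.1,0],[2.0,-0.1,0,0.15,0],[2.0,-0.1,0,0.15,0]]}}

```text
time: 9.0
tool_pos: [0.5407, -0.1534, 0.0259]
tcp_rot: [-2.214, -2.228, 0.0]
wrist_force: [-0.3, -0.3, 0.1]
width: 0.282
grip_force: 24.9
```

Request:
{"name": "step_arm", "arguments": {"motion": [[2.0,0,0,0.05,0],[2.0,0,0,0.05,0],[2.0,0,0,0.1,0],[2.0,0,0,0.1,0]]}}

```text
time: 9.4
tool_pos: [0.5408, -0.1534, 0.0255]
tcp_rot: [-2.214, -2.229, 0.0]
wrist_force: [-1.6, -0.1, 5.3]
width: 0.279
grip_force: 27.3
```

Contact at TCP z 0.0255 with 5 N. I'll ease up slightly, release and lift.

Request:
{"name": "step_arm", "arguments": {"motion": [[2.0,0,0,-0.07,0],[3.0,0,0,-0.07,0],[4.5,0,0,-0.07,0],[4.5,0,0,-0.07,0],[4.5,0,0,-0.07,0],[4.5,0,0,-2,0],[4.5,0,0,-5,0],[4.5,0,0,-8,0],[4.5,-3,0,-10,0],[4.5,-8,0,-10,0],[4.5,-8,0,-10,0],[4.5,-8,0,-10,0]]}}

```text
time: 10.6
tool_pos: [0.541, -0.2343, 0.1249]
tcp_rot: [-2.217, -2.226, -0.0]
wrist_force: [-0.2, -0.2, -0.7]
width: 0.525
grip_force: 0.0
```

Run:
```python
from tab import *
a=cam('wrist');pickle.dump(a,open('w7.pkl','wb'));p,d,T,K,k=a
s=bot.read_state();print(s['tool_pos'],s['tcp_rot'],s['grip_force'])
v,u=np.nonzero(d>.05);P=pts(np.c_[u,v],d,T,K,k)
c=np.array([.5405,-.1536]);r=np.hypot(*(P[:,:2]-c).T);t=P[(r<.03)&(P[:,2]>.058)&(P[:,2]<.07)];(x,y),rad=cv2.minEnclosingCircle((t[:,:2]*1000).astype(np.float32));print('spec',x,y,rad,np.percentile(t,[2,50,98],axis=0).round(4))
A=np.c_[t[:,:2]-t[:,:2].mean(0),np.ones(len(t))];print('tilt',np.linalg.lstsq(A,t[:,2],rcond=None)[0])
table(a);ring(a)
c=np.array([.5407,-.2382]);b=P[(P[:,2]>.069)&(P[:,2]<.078)&(np.hypot(*(P[:,:2]-c).T)<.025)][:,:2]
print(len(b),cv2.minAreaRect((b*1000).astype(np.float32)))
t=P[(P[:,2]>.0462)&(P[:,2]<.052)&(abs(np.hypot(*(P[:,:2]-c).T)-.0245)<.004)];q=t[:,:2]-c;g=np.degrees(np.arctan2(-q[:,1],-q[:,0]));g=g[(g>5)&(g<45)];print(len(g),np.percentile(g,[5,50,95]).round(1))
print(proj([[.5407,-.2382,.048]],T,K,k));save('w7.png',p)
```

```text
[ 0.54070922 -0.23327041  0.12441572] [-2.21474300e+00 -2.22620925e+00 -2.34721456e-05] 0.0
spec 540.5370483398438 -155.47023010253906 12.48896312713623 [[ 0.5293 -0.1664  0.0617]
 [ 0.5406 -0.1555  0.0633]
 [ 0.5517 -0.1448  0.0649]]
tilt [-0.00424654  0.01225841  0.06330934]
table [ 540.74 -153.44   23.51] seat 0.06338670020656847 rim 0.0481600604380993 3076
ring [ 540.69 -238.22   32.91] 3808
890 ((540.564453125, -238.2115478515625), (12.774989128112793, 29.76119613647461), 62.99065017700195)
38 [19.  22.2 27.1]
[[319.72184458 246.06798673]]
```

View pics/w7.png

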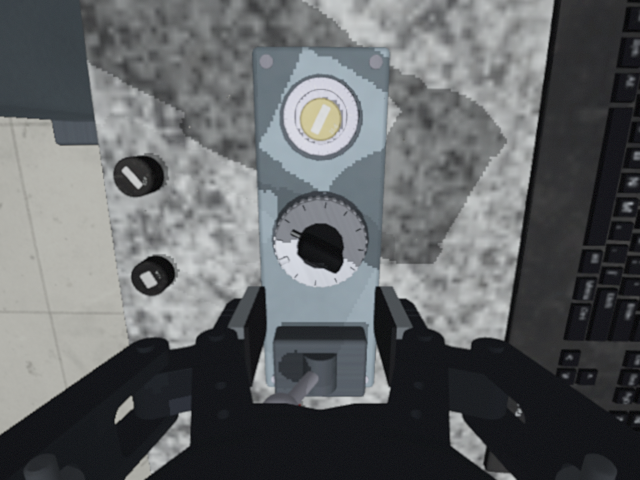

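The specimen is upright on the table at (321,119), about 2 mm off centre. For the knob, the bar is at −27° and the tab at about +22.5 to 23°, so the turn is +50°. I'll rotate the wrist above the dial.

Request:
{"name": "step_arm", "arguments": {"motion": [[3.5,-0.5,0,0,9],[3.5,-0.5,0,0,17],[3.5,-0.5,0,0,26],[3.5,-0.5,0,0,34],[3.5,-0.5,0,0,43],[3.5,-0.5,0,0,51],[3.5,-0.5,0,0,60],[3.5,-0.5,0,0,68],[3.5,-0.5,0,0,77],[3.5,-0.5,0,0,85],[3.5,-0.5,0,0,94],[3.5,-0.5,0,0,102],[3.5,-0.5,0,0,110],[3.5,-0.5,0,0,117],[3.5,-0.5,0,0,117],[3.5,-0.5,0,0,117],[3.5,-0.5,0,0,117]]}}

```text
time: 12.35
tool_pos: [0.5412, -0.2377, 0.1247]
tcp_rot: [-3.058, 0.719, 0.001]
wrist_force: [-0.2, -0.6, 1.1]
width: 0.411
grip_force: 0.0
```

```bash
cat > st.py <<'E'
from tab import *
s=bot.read_state();M=R.from_rotvec(s['tcp_rot']).as_matrix()
print(s['time'],s['tool_pos'].round(4),'xt',M[:,0].round(3),'yt',M[:,1].round(3),'psi',np.degrees(np.arctan2(M[1,1],M[0,1])).round(1),'q6',s['q'][5].round(2),s['width'],s['grip_force'],s['wrist_force'].round(1))
c=np.array([.5407,-.2382]);e=M.T@(np.r_[c,0]-s['tool_pos']);print('to dial tool xy cm',e[:2]*100)
for n in('wrist','scene','side'):
    p,d,T,K,k=cam(n);v,u=np.nonzero(d>.05);P=pts(np.c_[u,v],d,T,K,k)
    if n!='wrist':P[:,:2]+={'scene':OFF['scene'],'side':OFF['side']}[n] if 'OFF' in globals() else 0
    b=P[(P[:,2]>.068)&(P[:,2]<.079)&(np.hypot(*(P[:,:2]-c).T)<.025)][:,:2]
    if len(b)>20: print(n,'bar',len(b),cv2.minAreaRect((b*1000).astype(np.float32)))
E
python3 st.py
```

```text
12.35 [ 0.5412 -0.2377  0.1247] xt [ 0.895 -0.446 -0.001] yt [-0.446 -0.895 -0.   ] psi -116.5 q6 1.58 0.41086366183928946 0.0 [-0.2 -0.6  1.1]
to dial tool xy cm [-0.01088371  0.06998037]
wrist bar 867 ((541.4871215820312, -238.6918182373047), (11.38331127166748, 29.2496337890625), 63.22256088256836)
scene bar 87 ((539.8607177734375, -238.59120178222656), (15.657999038696289, 29.945358276367188), 45.97706604003906)
side bar 89 ((541.4782104492188, -239.39208984375), (12.193992614746094, 29.14288330078125), 60.91926956176758)
```

Request:
{"name": "step_arm", "arguments": {"motion": [[3.5,0,0.06,4,0],[3.5,0,0.06,7,0],[3.5,0,0.06,8.5,0],[3.5,0,0.06,9.1,0],[3.5,0,0.06,9.1,0],[3.5,0,0.06,9.1,0]]}}

```text
time: 13.1
tool_pos: [0.5423, -0.2395, 0.0354]
tcp_rot: [3.057, -0.723, 0.004]
wrist_force: [-0.2, -0.3, -0.2]
width: 0.41
grip_force: 0.0
```

```bash
python3 st.py | head -3
python3 - <<'E'
from h import *
p,d,T,K,k=cam('wrist');s=bot.read_state()
v,u=np.nonzero(d>.05);P=pts(np.c_[u,v],d,T,K,k);t=(P-s['tool_pos'])@R.from_rotvec(s['tcp_rot']).as_matrix()
f=(abs(t[:,0]-.0105)<.0015)&(abs(t[:,1])>.012)&(abs(t[:,1])<.03)&(t[:,2]<-.012)&(t[:,2]>-.06)
for g in(f&(t[:,1]<0),f&(t[:,1]>0)): print(g.sum(),np.percentile(P[g,2],[1,3,6,10]).round(4),np.percentile(t[g,1],[3,97]))
E
```

```text
13.1 [ 0.5423 -0.2395  0.0354] xt [ 0.894 -0.448  0.002] yt [-0.448 -0.894 -0.   ] psi -116.6 q6 1.58 0.41009382899062324 0.0 [-0.2 -0.3 -0.2]
to dial tool xy cm [-0.20733694 -0.04913218]
wrist bar 2836 ((540.8721313476562, -239.85951232910156), (42.76097106933594, 29.797258377075195), 69.79145050048828)
794 [0.0629 0.0641 0.0653 0.0672] [-0.02331924 -0.0168648 ]
789 [0.0633 0.0643 0.0653 0.0673] [0.01808444 0.02453295]
```

Request:
{"name": "step_arm", "arguments": {"motion": [[3.5,-0.15,-0.04,0.3,0],[3.5,-0.15,-0.04,0.5,0],[3.5,-0.15,-0.04,0.5,0],[0.8,-0.15,-0.04,0.5,0],[0.8,-0.15,-0.04,0.5,0],[0.8,-0.15,-0.04,0.5,0],[0.8,-0.15,-0.04,0.5,0],[0.8,-0.15,-0.04,0.5,0],[0.8,-0.15,-0.04,0.5,0]], "force": 20}}

```text
time: 14.2
tool_pos: [0.54, -0.2374, 0.029]
tcp_rot: [-3.056, 0.724, 0.0]
wrist_force: [1.5, 5.2, 0.0]
width: 0.132
grip_force: 24.3
```

```bash
python3 st.py | head -2
```

```text
14.2 [ 0.54   -0.2374  0.029 ] xt [ 0.894 -0.448 -0.   ] yt [-0.448 -0.894 -0.001] psi -116.6 q6 1.58 0.1323851073460775 24.304320216178894 [1.5 5.2 0. ]
to dial tool xy cm [0.10273799 0.04093977]
```

Request:
{"name": "step_arm", "arguments": {"motion": [[0.8,0,0,0,-5],[0.8,0,0,0,-10],[0.8,0,0,0,-15],[0.8,0,0,0,-20],[0.8,0,0,0,-25],[0.8,0,0,0,-30],[0.8,0,0,0,-35],[0.8,0,0,0,-40],[0.8,0,0,0,-45],[0.8,0,0,0,-49.5],[0.8,0,0,0,-49.5],[0.8,0,0,0,-49.5]]}}

```text
time: 15.55
tool_pos: [0.54, -0.2385, 0.029]
tcp_rot: [3.079, 0.62, 0.0]
wrist_force: [1.0, 0.9, 0.0]
width: 0.132
grip_force: 24.1
```

```bash
python3 st.py | head -2
```

```text
15.55 [ 0.54   -0.2385  0.029 ] xt [ 0.922  0.387 -0.   ] yt [ 0.387 -0.922  0.001] psi -67.2 q6 0.72 0.1322023221249666 24.108315110206604 [1.  0.9 0. ]
to dial tool xy cm [ 0.07464991 -0.00032954]
```

Request:
{"name": "step_arm", "arguments": {"motion": [[2.5,0,0,0,0],[3.5,0,0,0,0],[3.5,0,0,0,0],[3.5,0,0,-2,0],[3.5,0,0,-5,0],[3.5,0,0,-9.5,0],[3.5,0,0,-9.5,0],[3.5,0,0,-9.5,0],[3.5,0,0,-9.5,0]]}}

```text
time: 16.6
tool_pos: [0.5391, -0.2375, 0.1231]
tcp_rot: [-3.078, -0.623, 0.002]
wrist_force: [0.3, 0.6, -0.4]
width: 0.405
grip_force: 0.0
```

```bash
python3 st.py
python3 - <<'E'
from tab import *
a=cam('wrist');p,d,T,K,k=a;pickle.dump(a,open('w8.pkl','wb'))
ring(a);table(a)
v,u=np.nonzero(d>.05);P=pts(np.c_[u,v],d,T,K,k)
c=np.array([.5407,-.2384]);q=P[:,:2]-c;r=np.hypot(*q.T);g=np.degrees(np.arctan2(-q[:,1],-q[:,0]))
m=(abs(r-.0255)<.0025)&(P[:,2]>.0455)&(P[:,2]<.052)&(abs(g-23)<25);print('tab/nose pts >22.5mm',m.sum(),np.percentile(g[m],[5,50,95]))
m=(r<.03)&(P[:,2]>.040)&(abs(g-23)<60)
# dark/bright unwrapped strip at z=.046
for rr in(.0195,.021,.0245):
    ang=np.arange(-10,56,2);A=np.radians(ang);X=np.c_[c[0]-rr*np.cos(A),c[1]-rr*np.sin(A),np.full(len(A),.047)];uv=proj(X,T,K,k)
    gr=cv2.cvtColor(p,cv2.COLOR_RGB2GRAY);print(rr,list(zip(ang.tolist(),cv2.remap(gr,uv[:,0].astype(np.float32),uv[:,1].astype(np.float32),1)[:,0].tolist())))
r=np.hypot(P[:,0]-.5405,P[:,1]+.1545);t=P[(r<.03)&(P[:,2]>.060)&(P[:,2]<.075)]
if len(t): print('spec',cv2.minEnclosingCircle((t[:,:2]*1000).astype(np.float32)),np.median(t[:,2]),len(t))
E
```

```text
16.6 [ 0.5391 -0.2375  0.1231] xt [ 0.921  0.389 -0.001] yt [ 0.389 -0.921 -0.001] psi -67.1 q6 0.71 0.4050084342986018 0.0 [ 0.3  0.6 -0.4]
to dial tool xy cm [0.13784484 0.13910293]
wrist bar 915 ((540.9120483398438, -238.26255798339844), (30.41500473022461, 11.865861892700195), 22.659727096557617)
scene bar 65 ((540.81884765625, -237.00450134277344), (32.93970489501953, 11.896763801574707), 25.1778621673584)
side bar 76 ((541.5650634765625, -239.84039306640625), (30.277231216430664, 13.344401359558105), 20.65810775756836)
ring [ 540.9  -238.15   32.93] 3909
table [ 541.24 -153.49   23.58] seat 0.0668181234825655 rim 0.051631251260497765 2780
tab/nose pts >22.5mm 40 [16.85559282 22.56949092 27.30105473]
0.0195 [(-10, 220), (-8, 220), (-6, 221), (-4, 222), (-2, 223), (0, 224), (2, 211), (4, 155), (6, 68), (8, 26), (10, 36), (12, 46), (14, 49), (16, 51), (18, 49), (20, 49), (22, 48), (24, 46), (26, 45), (28, 44), (30, 43), (32, 42), (34, 39), (36, 33), (38, 26), (40, 57), (42, 131), (44, 194), (46, 218), (48, 222), (50, 221), (52, 221), (54, 220)]
0.021 [(-10, 221), (-8, 221), (-6, 221), (-4, 221), (-2, 221), (0, 222), (2, 221), (4, 196), (6, 129), (8, 58), (10, 33), (12, 40), (14, 47), (16, 50), (18, 49), (20, 47), (22, 45), (24, 44), (26, 44), (28, 42), (30, 41), (32, 38), (34, 35), (36, 28), (38, 29), (40, 107), (42, 187), (44, 216), (46, 221), (48, 221), (50, 221), (52, 221), (54, 222)]
0.0245 [(-10, 220), (-8, 219), (-6, 220), (-4, 220), (-2, 219), (0, 219), (2, 219), (4, 219), (6, 220), (8, 218), (10, 216), (12, 216), (14, 210), (16, 198), (18, 173), (20, 173), (22, 181), (24, 184), (26, 176), (28, 172), (30, 190), (32, 206), (34, 215), (36, 216), (38, 218), (40, 220), (42, 219), (44, 219), (46, 219), (48, 219), (50, 220), (52, 220), (54, 218)]
spec ((540.7594604492188, -155.97886657714844), 12.955078125) 0.06673497907643337 1414
```

Knob bar at 22.7° and tab at 22.6°, so they are aligned, and the ring is unmoved. The specimen rose with the table and is still in place. Next is the lever: close the fingers, go behind the ball and push to +x.

Request:
{"name": "step_arm", "arguments": {"motion": [[0,-3,2,-1,8],[0,-6,4,-1,16],[0,-9.6,6.3,-1,23],[0,-9.6,6.3,-1,23],[0,-9.6,6.3,-1,23],[0,-9.6,6.3,3,23],[0,-9.6,6.3,6.5,23],[0,-9.6,6.3,6.5,23],[0,-9.6,6.3,6.5,23],[0,-9.6,6.3,6.5,23]]}}

```text
time: 17.8
tool_pos: [0.4776, -0.3336, 0.0608]
tcp_rot: [3.14, -0.002, 0.004]
wrist_force: [1.1, 0.3, -0.2]
width: -0.005
grip_force: 0.0
```

Run:
```python
from tab import *
s=bot.read_state();M=R.from_rotvec(s['tcp_rot']).as_matrix();print(s['tool_pos'],M.round(3).tolist(),s['width'])
p,d,T,K,k=cam('wrist');v,u=np.nonzero(d>.05);P=pts(np.c_[u,v],d,T,K,k)
b=P[(P[:,2]>.085)&(P[:,2]<.125)&(abs(P[:,0]-.52)<.03)&(abs(P[:,1]+.333)<.03)];t=(P-s['tool_pos'])@M
print('ball',len(b),np.percentile(b,[2,50,98],axis=0).round(4))
f=(abs(t[:,1])<.02)&(t[:,0]>.006)&(t[:,0]<.014)&(t[:,2]<0)&(t[:,2]>-.06);print('finger',f.sum(),np.percentile(P[f],[2,50,98],axis=0).round(4))
```

```text
[ 0.47759583 -0.33362848  0.0608411 ] [[1.0, -0.001, 0.002], [-0.001, -1.0, -0.002], [0.002, 0.002, -1.0]] -0.00525020525887537
ball 4255 [[ 0.5059 -0.3444  0.0991]
 [ 0.5182 -0.3333  0.1086]
 [ 0.5279 -0.3224  0.1123]]
finger 2532 [[ 0.4837 -0.3469  0.0889]
 [ 0.4878 -0.3342  0.1057]
 [ 0.4886 -0.3211  0.1206]]
```

Request:
{"name": "step_arm", "arguments": {"motion": [[0,0,0,0.4,0],[0,1.5,0,0.4,0],[0,2.5,0,0.4,0],[0,3.3,0,0.4,0],[0,4.0,0,0.4,0],[0,4.7,0,0.4,0],[0,5.3,0,0.4,0],[0,5.8,0,0.4,0],[0,6.1,0,0.4,0],[0,6.1,0,0.4,0]]}}

```text
time: 18.85
tool_pos: [0.5371, -0.3332, 0.0546]
tcp_rot: [-3.141, 0.003, 0.001]
wrist_force: [-0.1, 0.2, 0.7]
width: 0.004
grip_force: 0.1
```

Request:
{"name": "step_arm", "arguments": {"motion": [[0,0.2,0,0,0],[0,0.35,0,0,0],[0,0.35,0,0,0]]}}

```text
time: 19.15
tool_pos: [0.5402, -0.3333, 0.0548]
tcp_rot: [-3.141, 0.004, 0.001]
wrist_force: [-1.8, 0.0, 0.4]
width: 0.0
grip_force: 0.7
```

Request:
{"name": "step_arm", "arguments": {"motion": [[0,0.15,0,0,0],[0,0.3,0,0,0],[0,0.3,0,0,0]]}}

```text
time: 19.45
tool_pos: [0.5418, -0.3333, 0.0546]
tcp_rot: [-3.141, 0.003, 0.005]
wrist_force: [-5.8, -0.4, 2.0]
width: 0.001
grip_force: 3.1
```

Force rises against the stop. I'll back off, raise and check.

Request:
{"name": "step_arm", "arguments": {"motion": [[0,-1,0,0,0],[0,-4,0,0,0],[0,-6,0,-3,0],[0,-8,0,-7,0],[0,-10,0,-10,0],[0,-10,0,-10,0],[0,-10,0,-10,0],[0,-10,0,-10,0]]}}

```text
time: 20.25
tool_pos: [0.4434, -0.3328, 0.1542]
tcp_rot: [-3.141, 0.004, 0.0]
wrist_force: [0.0, 0.4, -0.7]
width: -0.003
grip_force: 0.0
```

Run:
```python
from tab import *
s=bot.read_state();print(s['tool_pos'],s['wrist_force'],np.abs(s['joint_vel']).max())
for n in('wrist','scene','side'):
    a=cam(n);p,d,T,K,k=a;v,u=np.nonzero(d>.05);P=pts(np.c_[u,v],d,T,K,k)
    b=P[(P[:,2]>.085)&(P[:,2]<.125)&(abs(P[:,0]-.54)<.05)&(abs(P[:,1]+.333)<.025)]
    if len(b)>5:print(n,'ball',len(b),np.percentile(b,[2,50,98],axis=0).round(4).tolist())
    c=np.array([.5407,-.2384]);b=P[(P[:,2]>.068)&(P[:,2]<.079)&(np.hypot(*(P[:,:2]-c).T)<.025)][:,:2]
    if len(b)>20: print(n,'bar',len(b),cv2.minAreaRect((b*1000).astype(np.float32)))
    if n=='wrist': ring(a)
    t=P[(np.hypot(P[:,0]-.5405,P[:,1]+.1545)<.022)&(P[:,2]>.0605)&(P[:,2]<.075)]
    if len(t)>5: print(n,'spec top',t.mean(0).round(4),len(t))
    for m,x,y in(('b1',.4055,-.193),('b2',.4055,-.272),('loupe',.594,-.468)):
        t=P[(np.hypot(P[:,0]-x,P[:,1]-y)<.03)&(P[:,2]>.012)]
        if len(t)>5: print(n,m,t.mean(0).round(4))
```

```text
[ 0.44335255 -0.33279321  0.15415708] [ 0.0175323   0.3702802  -0.70309738] 0.020039023706387597
wrist ball 2066 [[0.5548, -0.3448, 0.0911], [0.5649, -0.3332, 0.1078], [0.5773, -0.3221, 0.1118]]
wrist bar 979 ((541.1792602539062, -238.89634704589844), (30.127582550048828, 12.237441062927246), 24.068544387817383)
ring [ 540.72 -238.56   33.  ] 3968
wrist spec top [ 0.5404 -0.1578  0.0664] 1330
wrist b1 [ 0.405  -0.1958  0.0213]
wrist b2 [ 0.4049 -0.2755  0.018 ]
wrist loupe [ 0.5921 -0.4682  0.0305]
scene ball 170 [[0.5544, -0.3441, 0.0869], [0.5599, -0.3353, 0.1029], [0.5718, -0.3238, 0.1129]]
scene bar 65 ((539.8453369140625, -237.86474609375), (29.2453670501709, 11.58751106262207), 24.346540451049805)
scene spec top [ 0.5384 -0.1565  0.0662] 95
scene b1 [ 0.3995 -0.1958  0.0206]
scene b2 [ 0.4128 -0.2784  0.1469]
scene loupe [ 0.5892 -0.4709  0.0284]
side ball 178 [[0.5539, -0.3451, 0.087], [0.5618, -0.3379, 0.1036], [0.5752, -0.3261, 0.1111]]
side bar 77 ((541.78662109375, -239.32139587402344), (28.872419357299805, 12.816851615905762), 24.872549057006836)
side b1 [ 0.4027 -0.1974  0.0198]
side b2 [ 0.4138 -0.2629  0.4104]
side loupe [ 0.5932 -0.4738  0.0295]
```

```bash
python3 -c "
from workcell import bot
print(bot.finish_job())"
```

```text
the job is handed in; nothing more can be done
None
```

I handed the job in at about 20 s of the 64 s; no verdict came back. By my last measurements, the cream specimen stands released and upright on the table, about 2–4 mm off centre. The knob is within about 2° of the tab, the ring is unmoved, and the lever is over at about 0.97 of its 1.0 rad. The two larger specimens and the loupe were not touched.

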